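# Turn the desk pot over and fill it

### The job

The square wooden desk pot stands upside down: first turn it over onto its side on the desk, clear of the black tray, and let go of it; then take it again and stand it mouth up on the black tray. Once it stands there, drop the eraser and the thread spool into it, in either order. Leave the binder clip, the roll of tape, the tealight and the matchbox where they are.

Things in the scene. Friction and masses are not known exactly. Their poses are not given: they have to be found in the camera images.
- pot: Loose square pot of dark wood, 60 x 60 mm outside, 68 mm tall, walls and floor 4 mm (inside 52 x 52 mm, 64 mm deep), about 0.16 kg. Origin: centre of the outside of its floor; z points from the floor out through the open mouth (rim at z = 68 mm); x and y are square to its walls. It starts mouth down on the desk: z points down, origin 68 mm above the desk.
- tray: Thin black metal tray, fixed to the desk: 110 mm along its x, 230 mm along its y. Origin: centre of its underside, on the desk; z up. Its flat floor is 4 mm above the desk; along the two long edges (x = -55 and +55 mm) runs a 3 mm wide rim, 9 mm above the desk; the short ends are open.
- eraser: Loose beige eraser in a card sleeve, lying flat: 17 mm along x, 42 mm along y, 12 mm high, about 20 g. Origin: centre of its underside; z up.
- spool: Loose wooden spool wound with cream thread, standing on its flange: 28 mm in diameter, 36 mm tall, about 20 g. Origin: centre of its underside; z up, along its axis.
- clip: Loose black binder clip, lying with its two wire handles up: black body 20 mm along x, 32 mm along y, 12 mm high (27 mm with its handles); leave it alone. Origin: centre of its underside; z up.
- tape_roll: Loose roll of brown paper tape lying flat, 43 mm in diameter, 15 mm high; leave it alone. Origin: centre of its underside.
- tealight: Loose tealight in a foil cup, 39 mm in diameter, 19 mm high with its wick; leave it alone. Origin: centre of its underside.
- matchbox: Loose closed matchbox lying flat, 44 mm along x, 72 mm along y, 17 mm high; leave it alone. Origin: centre of its underside.

How it is judged:
By the outcome, as a careful person would: the job done as asked, in the order asked, and still so for the second after the job is handed in, with the robot touching nothing.
It also fails if it takes over 72 s, if anything falls off the work surface, if the arm or the gripper's body presses on something with over 40 N, if the wrist force passes 120 N, or if a joint passes its speed limit or range.

### The arm

A 7-joint arm with a two-finger parallel gripper is mounted at the origin on a cart in front of the work surface, level with it; the furniture and walls round the work are solid. World frame = base frame: x ahead of the robot, y to its left, z up, the work surface at z = 0. Lengths are in m, angles in rad, forces in N, time in s.
With the tool pointing down it reaches from about 0.4 to 0.85 m from the base axis. Payload 6.9 kg.
Tool frame: the origin (TCP) lies midway between the tips of the shut fingers; the grasp point (between the pads) lies 19 mm behind it; z points along the fingers, y is the line along which they close (so a half turn about z gives the same grasp; the last joint's range is limited). The gripper opens to 85 mm and grips with 20 to 120 N. Pads are 22 mm wide; open, the fingers measure 114 mm over their backs; the gripper's body (76 mm by 85 mm) begins 54 mm behind the grasp point. The pads swing forward as they close: fully open they stand 13 mm farther back than shut.
Start: joints at [1.252, 0.507, -0.238, 1.5, 0.126, 1.149, -0.155], TCP at [0.258, -0.569, 0.231] pointing down, gripper open.
Joint ranges: [-3.08, 3.08], [-0.24, 2.05], [-1.43, 1.35], [0, 2.5], [-1.52, 4.66], [0.17, 1.96], [-2.89, 2.89]. Speed limits (rad/s): [2.39, 2.39, 3.14, 3.14, 3.14, 3.14, 3.14].

### API

Orientations are given as a rotation vector (axis times angle).
In Python, from bench import read_state, read_camera, camera_model, close_job, boxes_of, tip_of gives the robot as it stands.
- The arm moves only by the shell command python3 -m pendant 'ROWS' [FORCE]. ROWS is a JSON object whose one key "steps" holds a list of rows, each a list of 7 numbers: the shift along the tool's x, y, z in mm, then the turn, a rotation vector about the tool's x, y, z in rad, then the finger opening in mm, from 0 to 85.4. A call has exactly 5 rows; each row shifts and turns the commanded pose from where the row before left it, along the tool's axes as they then stand; what a row does not reach is not made up. A row lasts 1/10 s, in which the tool goes at most 50 mm and 8.59 degrees, less where a joint would pass 70% of its speed; a pose out of reach is approached as far as the arm can. A call is refused whole if a number of a shift passes 50 or a number of a turn 0.15, either way. A call with a gripper value outside its range is refused whole. The fingers move at their own pace and stop on an object; FORCE is the grip in N (left out, the last holds). Time passes only in rows, so rows that do not move let the fingers close, or fill a call up. It gives the time, the measured TCP pose, the force, the opening and the grip force at its end, in the units of the state.
- read_state(): the state, without advancing time (a new reading comes with each control period).
- read_camera(name): name is "scene" or "top" or "wrist"; returns the picture (384x512x3 uint8, red, green, blue); there is no depth.
- camera_model(name): a dict with "intrinsics" (3x3 intrinsics, pixels), "D" ([k1, k2, p1, p2, k3] as OpenCV has them; the pictures are not rectified), "position" and "rotation" of the camera in the world. Camera axes: x right, y up, looking along -z (the intrinsics and any distortion apply to the point x, -y, -z); pixel columns grow to the right and rows downward; lengths in m; the calibration is good to about 2 mm. A picture is of the moment at which its call begins: read the wrist's pose just before it. camera_model takes no time and is no camera call; for the wrist camera it gives the pose at the moment of the call.
- close_job(): hands the job in; it is judged then, once.
Trained networks look in the newest picture that a camera, given by its name, has taken for a name from the list of things; names that differ only in an ending like _2 or _b are one class to them, and where a whole thing is asked for, a point or a joint stands for the part that bears it (a point fixed in the world has none). Each returns a list of dicts, best first, with "score" (0 to 1); they miss things now and then, are a little off and sometimes report something else, mostly with a low value. They report only what shows in the picture. A call takes as long as a camera call.
- boxes_of(name, camera): "at" ([column, row] in pixels, amid what is visible of it).
- tip_of(name, camera): "at" ([column, row] in pixels: a listed point, or the origin of a listed thing).
The state is a dict: "clock": time; "q": joint angles; "qd": joint speeds; "joint_efforts": joint torques, N m; "eef_pos": TCP position; "tool_rot": TCP orientation; "ft_force": force on the tool from outside, world axes, zero at the start; "torque": the same for the moment, N m; "finger_gap": finger opening in m; "grasp_force": force on a finger pad.
Only numpy, scipy, OpenCV 4.12 (cv2) and the standard library are available. Lean on these libraries where they do the work, as an engineer would, in place of code of your own. Each camera call takes 0.05 s, during which the arm holds its last target. There are 200 camera calls.

## Working session

There is one attempt and no reset: what is moved stays moved. The work goes in short steps, Python scripts to look and compute and a shell command to move; the robot and the scene stay as the last step left them, time stands still between calls to the robot, and variables do not carry over. Pictures are saved under pics/ and viewed, at most 10 in all, crops included, and the job is handed in when it is done.

```bash
ls; mkdir -p pics; python3 - <<'E'
from bench import *
import cv2,numpy as np
s=read_state();print(s)
for n in ("top","scene"):
    im=read_camera(n);cv2.imwrite(f"pics/{n}0.png",im[:,:,::-1])
    m=camera_model(n);print(n,m)
    for o in "pot tray eraser spool clip tape_roll tealight matchbox".split():
        print(o,[(np.round(d["at"],1).tolist(),round(d["score"],2)) for d in tip_of(o,n)[:2]],[(np.round(d["at"],1).tolist(),round(d["score"],2)) for d in boxes_of(o,n)[:2]])
E
```

```text
pics
{'clock': 0.0, 'q': array([ 1.25151282,  0.50835002, -0.2375107 ,  1.50113966,  0.12572593,
        1.14886559, -0.15479573]), 'qd': array([-3.15974105e-05, -2.39914465e-04,  2.84334180e-04,  5.33281845e-04,
        4.42911415e-04,  3.31704271e-03,  2.23643425e-04]), 'joint_efforts': array([-4.13269763e-04, -6.20607162e+01, -2.18687452e+00, -2.49653721e+01,
        1.26974290e-02,  1.21111420e-02, -3.36790129e-05]), 'eef_pos': array([ 0.25728958, -0.56904358,  0.23041925]), 'tool_rot': array([-3.06931314e+00, -6.61912592e-01,  6.74825422e-04]), 'ft_force': array([-0.42177834,  0.36002437,  1.1097202 ]), 'torque': array([ 0.01173145, -0.00781349,  0.01748061]), 'grasp_force': 0.0, 'finger_gap': 0.08534287780201985}
top {'intrinsics': array([[406.19231302,   0.        , 250.26658867],
       [  0.        , 406.19231302, 188.84498371],
       [  0.        ,   0.        ,   1.        ]]), 'D': array([0.04174673, 0.        , 0.        , 0.        , 0.        ]), 'position': array([ 0.47532114, -0.03101119,  1.26381856]), 'rotation': array([ 0.07421491, -0.04710826, -1.54638315])}
pot
[... 604 characters left out ...]
73, 192.82870286],
       [  0.        ,   0.        ,   1.        ]]), 'D': array([0.00510602, 0.        , 0.        , 0.        , 0.        ]), 'position': array([-0.40005156, -0.96990327,  0.63393505]), 'rotation': array([ 1.10540157, -0.44754369, -0.67505544])}
pot [([262.8, 202.6], 0.85)] [([262.5, 214.0], 0.91)]
tray [([351.7, 256.2], 0.68), ([205.1, 205.9], 0.67)] [([356.0, 253.2], 0.57)]
eraser [([209.3, 207.0], 0.4)] []
spool [([180.1, 184.0], 0.55)] []
clip [([184.8, 196.1], 0.55), ([352.3, 254.0], 0.43)] [([184.5, 194.4], 0.5)]
tape_roll [([211.8, 186.7], 0.51)] []
tealight [([232.1, 198.7], 0.59)] [([229.9, 194.4], 0.56)]
matchbox [([275.0, 194.0], 0.66)] [([275.2, 191.4], 0.46)]
```

```bash
cat > h.py <<'E'
from bench import *
import cv2,numpy as np
from scipy.spatial.transform import Rotation as R
def ray(px,m):
    u=cv2.undistortPoints(np.float64([[px]]),m["intrinsics"],m["D"])[0,0]
    return R.from_rotvec(m["rotation"]).apply([u[0],-u[1],-1.])
def at(px,z,m):
    d=ray(px,m);p=m["position"];return p+d*(z-p[2])/d[2]
def proj(P,m):
    P=np.atleast_2d(P);c=R.from_rotvec(m["rotation"]).inv().apply(P-m["position"])
    c=c*[1,-1,-1];return cv2.projectPoints(c,np.zeros(3),np.zeros(3),m["intrinsics"],m["D"])[0][:,0]
E
python3 - <<'E'
from h import *
t=camera_model("top");s=camera_model("scene")
for n,a,b,z in [("pot",(282.4,216.3),(262.8,202.6),.068),("tray",(368.5,203.3),(351.7,256.2),.0),("eraser",(215.6,233.5),(209.3,207),.0),("spool",(137.8,211.5),(180.1,184),.0),("clip",(173.3,226.6),(184.8,196.1),0),("tape",(171.7,190.2),(211.8,186.7),0),("teal",(208.7,199.6),(232.1,198.7),0),("match",(236.1,154.4),(275,194),0)]:
    print(n,at(a,z,t).round(3),at(b,z,s).round(3))
for n in("top","scene"):
    im=cv2.imread(f"pics/{n}0.png")
    c=im[110:290,90:430] if n=="top" else im[130:330,130:470]
    cv2.imwrite(f"pics/{n}0c.png",cv2.resize(c,None,fx=2.3,fy=2.3,interpolation=cv2.INTER_CUBIC))
E
```

```text
pot [ 0.489 -0.105  0.068] [ 0.489 -0.091  0.068]
tray [ 0.537 -0.374  0.   ] [ 0.523 -0.388  0.   ]
eraser [0.432 0.096 0.   ] [0.446 0.109 0.   ]
spool [0.494 0.34  0.   ] [0.495 0.336 0.   ]
clip [0.45  0.228 0.   ] [0.442 0.235 0.   ]
tape [0.563 0.237 0.   ] [0.561 0.237 0.   ]
teal [0.537 0.121 0.   ] [0.543 0.108 0.   ]
match [0.681 0.039 0.   ] [0.677 0.036 0.   ]
```

View pics/top0c.png

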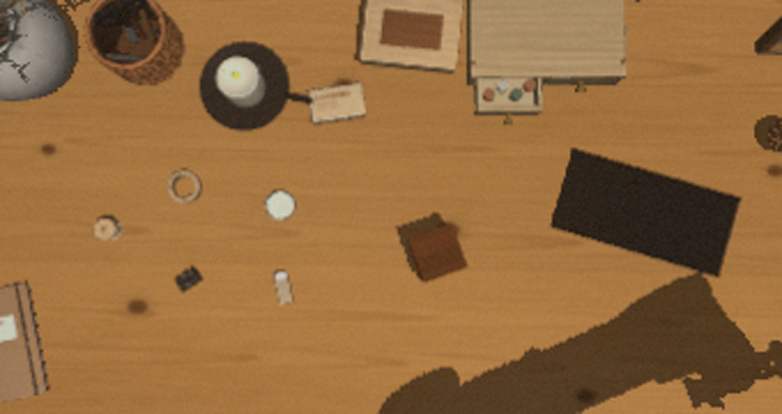

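View pics/scene0c.png

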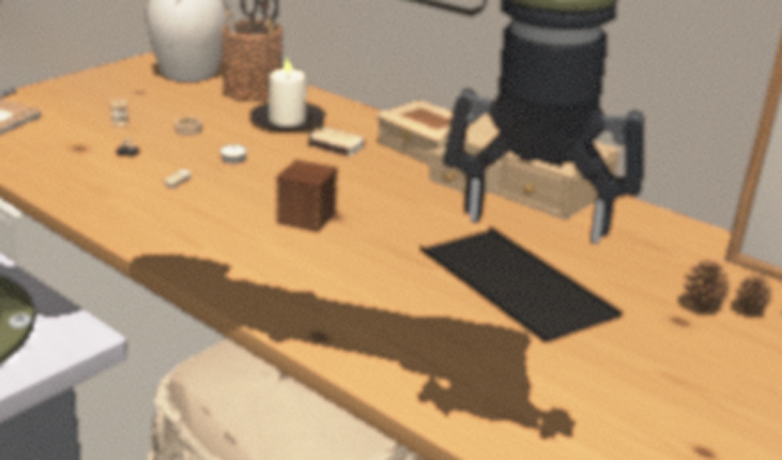

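The top crop (2.3× from (90,110)) shows the pot at about (277,218), the tray at (370,202), the eraser at (214,233), the spool at (137,210), the clip at (172,231), the tape at (170,191), the tealight at (211,199) and the matchbox at (236,154). The network positions agree with all of these. Next I'll measure the yaws.

```bash
python3 - <<'E'
from h import *
t=camera_model("top");im=cv2.imread("pics/top0.png");hsv=cv2.cvtColor(im,cv2.COLOR_BGR2HSV)
def blob(mask,c,z,name,rad=60):
    n,l,st,ce=cv2.connectedComponentsWithStats(mask.astype(np.uint8))
    k=min((i for i in range(1,n) if st[i,4]>15),key=lambda i:np.hypot(*(ce[i]-c)))
    ys,xs=np.where(l==k)
    W=np.array([at((x,y),z,t)[:2] for x,y in zip(xs,ys)])
    r=cv2.minAreaRect((W*1000).astype(np.float32))
    w=np.linalg.eigh(np.cov(W.T))[1][:,1]
    print(name,len(xs),np.round(r[0],1),np.round(r[1],1),"rect ang",round(r[2],1),"pca",round(np.degrees(np.arctan2(w[1],w[0])),1))
    print(cv2.boxPoints(r).round(0).tolist())
v=im.max(2)
for y in range(200,236,3): print(y,[tuple(int(q) for q in im[y,x]) for x in range(262,296,4)])
blob(v<50,(368,203),.006,"tray")
print(im[225:246,205:225].min(2).tolist()[::2])
E
```

```text
200 [(64, 121, 168), (63, 116, 166), (69, 120, 171), (65, 119, 169), (63, 116, 166), (65, 118, 168), (63, 117, 164), (63, 116, 166), (67, 119, 169)]
203 [(68, 122, 171), (66, 119, 169), (64, 120, 168), (66, 119, 166), (31, 58, 83), (61, 114, 163), (62, 115, 161), (64, 116, 164), (67, 117, 168)]
206 [(65, 119, 167), (61, 118, 168), (46, 83, 117), (33, 62, 85), (28, 55, 78), (35, 59, 86), (55, 98, 140), (61, 113, 161), (64, 114, 163)]
209 [(52, 94, 133), (32, 59, 84), (21, 56, 81), (26, 54, 82), (32, 55, 89), (33, 56, 96), (38, 62, 101), (56, 105, 148), (65, 121, 169)]
212 [(65, 119, 167), (33, 62, 87), (26, 57, 87), (27, 52, 92), (31, 57, 97), (35, 61, 103), (35, 59, 99), (55, 106, 151), (61, 111, 160)]
215 [(71, 124, 174), (32, 57, 84), (30, 59, 98), (35, 60, 105), (36, 60, 102), (27, 57, 99), (35, 62, 101), (66, 120, 168), (68, 121, 169)]
218 [(67, 120, 168), (31, 61, 84), (30, 57, 99), (36, 60, 101), (38, 65, 102), (32, 57, 98), (32, 57, 93), (45, 81, 124), (61, 116, 165)]
221 [(67, 121, 171), (62, 112, 158), (28, 53, 85), (33, 60, 99), (21, 51, 90), (28, 52, 92), (25, 54, 91), (29
[... 966 characters left out ...]
0, 68, 66, 71], [65, 66, 65, 65, 103, 160, 158, 152, 146, 112, 61, 66, 68, 68, 71, 72, 70, 71, 68, 67], [68, 67, 66, 64, 81, 123, 117, 119, 120, 121, 108, 61, 66, 67, 67, 65, 65, 64, 65, 70], [68, 68, 70, 67, 71, 93, 119, 119, 122, 121, 112, 57, 69, 66, 67, 68, 68, 65, 69, 65], [68, 67, 66, 68, 62, 87, 128, 120, 125, 125, 115, 87, 65, 66, 68, 68, 65, 66, 63, 69], [68, 66, 68, 70, 69, 75, 97, 122, 123, 125, 125, 117, 61, 67, 69, 65, 67, 70, 64, 68], [67, 70, 68, 68, 68, 69, 88, 130, 118, 97, 95, 93, 68, 64, 67, 67, 65, 68, 65, 68], [67, 72, 69, 72, 67, 68, 67, 68, 71, 68, 70, 68, 67, 72, 70, 70, 71, 71, 71, 66], [69, 68, 69, 67, 68, 66, 67, 66, 67, 68, 65, 67, 68, 67, 64, 65, 64, 62, 65, 62]]
```

```bash
cat >> h.py <<'E'
def rect(mask,c,z,m,name):
    n,l,st,ce=cv2.connectedComponentsWithStats(mask.astype(np.uint8))
    k=min((i for i in range(1,n) if st[i,4]>12),key=lambda i:np.hypot(*(ce[i]-c)))
    ys,xs=np.where(l==k);W=np.array([at((x,y),z,m)[:2] for x,y in zip(xs,ys)])*1000
    r=cv2.minAreaRect(W.astype(np.float32));w=np.linalg.eigh(np.cov(W.T))[1][:,1]
    print(name,len(xs),"mean",W.mean(0).round(1),"rect",np.round(r[0],1),np.round(r[1],1),round(r[2],1),"pca",round(np.degrees(np.arctan2(w[1],w[0])),1))
    return l==k
E
python3 - <<'E'
from h import *
t=camera_model("top");im=cv2.imread("pics/top0.png").astype(float)
b=cv2.GaussianBlur(im,(0,0),.7);B,G,Rr=b[...,0],b[...,1],b[...,2]
rect((Rr<122)&(G/Rr<.635),(280,218),.068,t,"pot")
rect(B>85,(214,235),.012,t,"eraser")
rect((B>85),(138,210),.036,t,"spool")
# pot fit: square of top face, score contrast over yaw/pos
msk=((Rr<125)&(G/Rr<.635)).astype(float)
best=[]
ys,xs=np.mgrid[195:240,255:305]
P=np.array([at((x,y),.068,t)[:2] for x,y in zip(xs.ravel(),ys.ravel())]);M=msk[195:240,255:305].ravel()
print(proj([[.489,-.105,0],[.489,-.105,.068]],t))
for yaw in range(-45,45,3):
  for cx in np.arange(.465,.505,.002):
    for cy in np.arange(-.125,-.085,.002):
      q=np.radians(yaw);d=P-[cx,cy];a=np.cos(q)*d[:,0]+np.sin(q)*d[:,1];e=-np.sin(q)*d[:,0]+np.cos(q)*d[:,1]
      ins=np.maximum(abs(a),abs(e))<.03
      best.append(((ins*M).sum()-(ins*(1-M)).sum(),yaw,cx,cy))
best.sort(reverse=True);print(best[:12])
E
```

```text
pot 403 mean [480.4 -96.8] rect [480.9 -97.2] [59.1 60.4] 19.7 pca 143.2
eraser 90 mean [428.4 104.4] rect [428.3 104.7] [43.7 19.2] 13.2 pca -166.6
spool 80 mean [499.3 336.1] rect [499.9 335.4] [27.2 30.6] 1.3 pca 71.0
[[280.91400425 216.63357134]
 [282.27792521 216.41528588]]
[(np.float64(379.0), 21, np.float64(0.48100000000000004), np.float64(-0.09699999999999998)), (np.float64(379.0), 18, np.float64(0.48100000000000004), np.float64(-0.09699999999999998)), (np.float64(373.0), 21, np.float64(0.47900000000000004), np.float64(-0.09699999999999998)), (np.float64(371.0), 18, np.float64(0.47900000000000004), np.float64(-0.09699999999999998)), (np.float64(369.0), 24, np.float64(0.48100000000000004), np.float64(-0.09699999999999998)), (np.float64(367.0), 15, np.float64(0.48100000000000004), np.float64(-0.09699999999999998)), (np.float64(366.0), 21, np.float64(0.48100000000000004), np.float64(-0.09499999999999997)), (np.float64(365.0), 24, np.float64(0.47900000000000004), np.float64(-0.09699999999999998)), (np.float64(363.0), 24, np.float64(0.48100000000000004), np.float64(-0.09499999999999997)), (np.float64(363.0), 18, np.float64(0.48100000000000004), np.float64(-0.09499999999999997)), (np.float64(362.0), 15, np.float64(0.47900000000000004), np.float64(-0.09699999999999998)), (np.float64(360.0), 27, np.float64(0.48100000000000004), np.float64(-0.09699999999999998))]
```

```bash
cat > go.py <<'E'
# go.py x y z(mm, TCP) psi theta(deg) [N rows]: the equal row to repeat N times
import sys;from h import *
x,y,z,psi,th=map(float,sys.argv[1:6]);s=read_state()
p,t=np.radians([psi,th]);u=np.array([np.cos(p),np.sin(p),0]);Z=np.array([0,0,1.])
X=u*np.cos(t)+Z*np.sin(t);Zt=-Z*np.cos(t)+u*np.sin(t)
T=R.from_matrix(np.c_[X,np.cross(Zt,X),Zt]);C=R.from_rotvec(s["tool_rot"])
D=C.inv().apply(np.array([x,y,z])-s["eef_pos"]*1000);w=(C.inv()*T).as_rotvec()
n=int(sys.argv[6]) if len(sys.argv)>6 else max(5,5*int(np.ceil(max(np.linalg.norm(D)/45,np.linalg.norm(w)/.14)/5)))
A=sum(R.from_rotvec(w*k/n).as_matrix() for k in range(n));d=np.linalg.solve(A,D)
print(n,"x",d.round(1).tolist(),(w/n).round(4).tolist())
E
cat > st.py <<'E'
from h import *
s=read_state();M=R.from_rotvec(s["tool_rot"]).as_matrix();z=M[:,2];x=M[:,0]
y=M[:,1];psi=np.degrees(np.arctan2(y[0],-y[1]));u=np.array([np.cos(np.radians(psi)),np.sin(np.radians(psi)),0])
print("t%.2f"%s["clock"],"tcp",(s["eef_pos"]*1000).round(1),"psi %.1f th %.1f ytilt %.1f"%(psi,np.degrees(np.arctan2(z@u,-z[2])),np.degrees(np.arcsin(y[2]))),"q",s["q"].round(2),"F",s["ft_force"].round(1),"gap %.1f gf %.0f"%(s["finger_gap"]*1000,s["grasp_force"]))
open("log.txt","a").write(repr((s["q"].tolist(),s["eef_pos"].tolist(),s["tool_rot"].tolist()))+"\n")
E
python3 st.py; python3 go.py 470 -95 190 20 0 15;python3 go.py 470 -95 190 20 0
```

```text
t1.70 tcp [ 257.6 -569.5  231.3] psi 24.3 th 0.0 ytilt -0.0 q [ 1.25  0.51 -0.24  1.5   0.13  1.15 -0.15] F [0.6 0.5 0.5] gap 85.4 gf 0
15 x [25.1, -23.9, 2.8] [-0.0, -0.0, 0.005]
15 x [25.1, -23.9, 2.8] [-0.0, -0.0, 0.005]
```

```bash
python3 -m pendant '{"steps":[[25,-24,3,0,0,0.005,85],[25,-24,3,0,0,0.005,85],[25,-24,3,0,0,0.005,85],[25,-24,3,0,0,0.005,85],[25,-24,3,0,0,0.005,85]]}' && python3 st.py
python3 -m pendant '{"steps":[[25,-24,3,0,0,0.005,85],[25,-24,3,0,0,0.005,85],[25,-24,3,0,0,0.005,85],[25,-24,3,0,0,0.005,85],[25,-24,3,0,0,0.005,85]]}' && python3 st.py
python3 -m pendant '{"steps":[[25,-24,3,0,0,0.005,85],[25,-24,3,0,0,0.005,85],[25,-24,3,0,0,0.005,85],[25,-24,3,0,0,0.005,85],[25,-24,3,0,0,0.005,85]]}' && python3 st.py
python3 go.py 515 -88 130 20 -35 5
```

```text
clock: 2.2
eef_pos: [0.324, -0.408, 0.2163]
tool_rot: [3.079, 0.623, 0.0]
ft_force: [0.2, -1.0, 0.4]
finger_gap: 0.0849
grasp_force: 0.0
t2.20 tcp [ 324.  -408.   216.3] psi 22.9 th 0.0 ytilt 0.0 q [ 1.04  0.36 -0.27  1.8   0.11  1.   -0.44] F [ 0.2 -1.   0.4] gap 84.9 gf 0
clock: 2.7
eef_pos: [0.3941, -0.2495, 0.2014]
tool_rot: [3.086, 0.585, 0.001]
ft_force: [-0.1, -0.7, 0.0]
finger_gap: 0.085
grasp_force: 0.0
t2.70 tcp [ 394.1 -249.5  201.4] psi 21.5 th 0.0 ytilt 0.0 q [ 0.75  0.3  -0.32  1.95  0.12  0.91 -0.82] F [-0.1 -0.7  0. ] gap 85.0 gf 0
clock: 3.2
eef_pos: [0.4682, -0.0928, 0.1864]
tool_rot: [3.093, 0.546, 0.001]
ft_force: [-0.3, -0.2, -0.8]
finger_gap: 0.085
grasp_force: 0.0
t3.20 tcp [468.2 -92.8 186.4] psi 20.0 th 0.0 ytilt 0.0 q [ 0.41  0.34 -0.36  1.94  0.15  0.89 -1.25] F [-0.3 -0.2 -0.8] gap 85.0 gf 0
5 x [11.8, 2.3, 8.9] [0.0001, -0.1223, 0.0]
```

```bash
python3 - <<'E'
from h import *
m=camera_model("wrist");im=read_camera("wrist")
cv2.imwrite("pics/w1.png",im[:,:,::-1])
for z in (.068,): 
  for f in (tip_of,boxes_of):
    for d in f("pot","wrist")[:2]: print(d, at(d["at"],z,m).round(4))
b=cv2.GaussianBlur(im[:,:,::-1].astype(float),(0,0),1);B,G,Rr=b[...,0],b[...,1],b[...,2]
c=proj([[.481,-.097,.068]],m)[0];print(c)
rect((Rr<122)&(G/Rr<.64),c,.068,m,"pot")
q=np.radians(20);cs=[[.481+30e-3*(a*np.cos(q)-e*np.sin(q)),-.097+30e-3*(a*np.sin(q)+e*np.cos(q)),.068] for a,e in((1,1),(-1,1),(-1,-1),(1,-1))]
o=im[:,:,::-1].copy();cv2.polylines(o,[proj(cs,m).astype(np.int32)],True,(0,255,0),1);cv2.imwrite("pics/w1o.png",o)
E
```

```text
{'at': [268.0, 175.6], 'score': 0.83} [ 0.4796 -0.0979  0.068 ]
{'at': [268.6, 170.5], 'score': 0.82} [ 0.4845 -0.0967  0.068 ]
[267.58587899 173.97109031]Traceback (most recent call last):
  File "<stdin>", line 9, in <module>
  File "h.py", line 14, in rect
    k=min((i for i in range(1,n) if st[i,4]>12),key=lambda i:np.hypot(*(ce[i]-c)))
ValueError: min() iterable argument is empty
```

```bash
python3 go.py 519 -83 95 20 -35 5
python3 -m pendant '{"steps":[[9.7,2,16,0,-0.122,0,85.4],[9.7,2,16,0,-0.122,0,85.4],[9.7,2,16,0,-0.122,0,85.4],[9.7,2,16,0,-0.122,0,85.4],[9.7,2,16,0,-0.122,0,85.4]]}' >/dev/null && python3 st.py; python3 go.py 470.4 -100.9 21.5 20 -35 5
```

```text
5 x [14.4, 1.9, 15.5] [0.0002, -0.1223, 0.0011]
t3.85 tcp [497.3 -95.4  98.1] psi 20.0 th -35.2 ytilt 0.1 q [ 0.13  0.8  -0.24  1.52  0.32  1.46 -1.45] F [ 0.5 -0.1 -0.7] gap 85.5 gf 0
5 x [4.4, -0.8, 15.7] [0.0002, 0.0006, -0.0003]
```

```bash

python3 -m pendant '{"steps":[[11,-2,0,0,0,0,85.4],[11,-2,9,0,0,0,85.4],[0,0,23,0,0,0,85.4],[0,0,23,0,0,0,85.4],[0,0,23,0,0,0,85.4]]}' >/dev/null && python3 st.py; python3 go.py 470.4 -100.9 21.5 20 -35 5
```

```text
t4.35 tcp [ 470.3 -100.5   22.9] psi 19.9 th -34.6 ytilt 0.1 q [ 0.14  0.86 -0.23  1.65  0.35  1.27 -1.5 ] F [ 0.4 -0.8 -0.7] gap 85.5 gf 0
5 x [0.2, 0.1, 0.2] [0.0002, -0.0013, -0.0003]
```

```bash

python3 -m pendant '{"steps":[[0,0,0,0,0,0,55],[0,0,0,0,0,0,55],[0,0,0,0,0,0,55],[0,0,0,0,0,0,55],[0,0,0,0,0,0,55]]}' 50 >/dev/null && python3 st.py
python3 -m pendant '{"steps":[[0,0,0,0,0,0,55],[0,0,0,0,0,0,55],[0,0,0,0,0,0,55],[0,0,0,0,0,0,55],[0,0,0,0,0,0,55]]}' 50 >/dev/null && python3 st.py; python3 go.py 520 -110 140 0 0 10
```

```text
t4.85 tcp [ 471.7 -100.    23.8] psi 20.0 th -34.8 ytilt 0.1 q [ 0.14  0.86 -0.23  1.64  0.35  1.28 -1.5 ] F [ 1.  -2.7  8.4] gap 59.7 gf 52
t5.35 tcp [ 471.7 -100.1   23.8] psi 20.0 th -34.8 ytilt 0.1 q [ 0.14  0.86 -0.23  1.64  0.35  1.28 -1.5 ] F [ 1.7 -2.5  9. ] gap 59.7 gf 52
10 x [0.5, 2.3, -12.6] [0.0108, 0.0601, 0.0338]
```

```bash

python3 -m pendant '{"steps":[[0,0,-10,0,0,0,55],[-8,0,-20,0,0,0,55],[-8,0,-20,0,0,0,55],[-8,0,-20,0,0,0,55],[-8,0,-20,0,0,0,55]]}' 60 >/dev/null && python3 st.py
python3 go.py 570 -110 130 -10 0 10
```

```text
t5.85 tcp [495.2 -89.9 115.4] psi 20.1 th -34.8 ytilt -0.0 q [ 0.13  0.77 -0.25  1.52  0.31  1.48 -1.45] F [ 0.1  0.8 -1.2] gap 59.7 gf 60
10 x [6.5, 3.0, -3.7] [0.0159, 0.0593, 0.0509]
```

```bash

python3 -m pendant '{"steps":[[6.5,3,-3.7,0.016,0.059,0.051,55],[6.5,3,-3.7,0.016,0.059,0.051,55],[6.5,3,-3.7,0.016,0.059,0.051,55],[6.5,3,-3.7,0.016,0.059,0.051,55],[6.5,3,-3.7,0.016,0.059,0.051,55]]}' >/dev/null && python3 st.py
python3 -m pendant '{"steps":[[6.5,3,-3.7,0.016,0.059,0.051,55],[6.5,3,-3.7,0.016,0.059,0.051,55],[6.5,3,-3.7,0.016,0.059,0.051,55],[6.5,3,-3.7,0.016,0.059,0.051,55],[6.5,3,-3.7,0.016,0.059,0.051,55]]}' >/dev/null && python3 st.py
python3 go.py 600 -115 120 -10 40 10;python3 go.py 590 -115 120 -10 55 10
```

```text
t6.35 tcp [535.2 -95.6 116.3] psi 4.9 th -17.4 ytilt 2.3 q [ 0.21  0.66 -0.23  1.61  0.22  1.2  -1.6 ] F [ 0.2 -0.  -2.1] gap 59.3 gf 60
t6.85 tcp [ 569.8 -111.   129.2] psi -10.2 th -0.0 ytilt 0.0 q [ 0.28  0.54 -0.2   1.76  0.14  0.86 -1.73] F [ 0.2  1.2 -1.2] gap 59.6 gf 60
10 x [2.7, -0.1, 1.9] [0.0002, 0.0699, -0.0003]
10 x [1.5, 0.0, 1.8] [0.0002, 0.0961, -0.0003]
```

```bash

python3 -m pendant '{"steps":[[2.7,0,2,0,0.07,0,55],[2.7,0,2,0,0.07,0,55],[2.7,0,2,0,0.07,0,55],[2.7,0,2,0,0.07,0,55],[2.7,0,2,0,0.07,0,55]]}' >/dev/null && python3 st.py
python3 -m pendant '{"steps":[[2.7,0,2,0,0.07,0,55],[2.7,0,2,0,0.07,0,55],[2.7,0,2,0,0.07,0,55],[2.7,0,2,0,0.07,0,55],[2.7,0,2,0,0.07,0,55]]}' >/dev/null && python3 st.py
python3 go.py 610 -115 110 -10 55 5
```

```text
t7.35 tcp [ 583.9 -113.5  121.3] psi -10.1 th 20.0 ytilt 0.1 q [ 0.23  0.44 -0.12  2.07  0.24  0.29 -1.84] F [ 0.7 -0.5 -3.9] gap 59.6 gf 60
t7.85 tcp [ 590.9 -125.1  127.9] psi -10.4 th 28.2 ytilt 1.2 q [ 0.36  0.43 -0.29  2.18  1.25  0.18 -2.83] F [-0.9 -0.3 -2.1] gap 59.6 gf 62
5 x [0.4, -2.7, 4.9] [0.0043, 0.0935, 0.0017]
```

```bash
python3 go.py 590 -113 80 -10 22 5;
python3 -m pendant '{"steps":[[0,0,9,0,-0.022,0,55],[0,0,9,0,-0.022,0,55],[0,0,9,0,-0.022,0,55],[0,0,9,0,-0.022,0,55],[0,0,9,0,-0.022,0,55]]}' >/dev/null && python3 st.py
python3 go.py 590 -113 40 -10 22 5;
```

```text
5 x [-4.7, -2.5, 8.3] [0.0046, -0.0217, 0.0004]
t8.35 tcp [ 610.2 -129.9   87.4] psi -10.5 th 21.9 ytilt 1.2 q [ 0.48  0.55 -0.48  2.06  1.02  0.35 -2.58] F [ 1.2 -0.3 -1.8] gap 59.5 gf 62
5 x [-7.8, -2.7, 7.1] [0.0046, 0.0005, 0.0]
```

```bash
python3 go.py 598 -120 37 -10 26 5;
python3 -m pendant '{"steps":[[-6,-2,8,0.004,0.008,0,55],[-6,-2,8,0.004,0.008,0,55],[-6,-2,8,0.004,0.008,0,55],[-6,-2,8,0.004,0.008,0,55],[-6,-2,8,0.004,0.008,0,55]]}' >/dev/null && python3 st.py
python3 go.py 590 -117 33 -10 26 5;
```

```text
5 x [-6.5, -1.6, 8.1] [0.0046, 0.0145, 0.0002]
t8.85 tcp [ 606.6 -120.9   50. ] psi -10.0 th 22.8 ytilt -0.0 q [ 0.35  0.59 -0.29  2.12  1.32  0.18 -2.89] F [ 0.4 -0.3 -1.3] gap 59.5 gf 63
5 x [-4.5, -0.2, 1.7] [-0.0001, 0.0111, -0.0]
```

```bash
python3 go.py 600 -120 31 -10 20 5;
python3 -m pendant '{"steps":[[-2.5,0,3.2,0,-0.01,0,55],[-2.5,0,3.2,0,-0.01,0,55],[-2.5,0,3.2,0,-0.01,0,55],[-2.5,0,3.2,0,-0.01,0,55],[-2.5,0,3.2,0,-0.01,0,55]]}' >/dev/null && python3 st.py
python3 go.py 598 -120 31 -10 20 5;
```

```text
5 x [-2.6, 0.1, 3.0] [-0.0001, -0.0098, -0.0]
t9.35 tcp [ 600.9 -121.1   31.1] psi -9.9 th 20.0 ytilt 0.1 q [ 0.4   0.63 -0.36  2.1   1.23  0.24 -2.78] F [-16.   -1.8  45.9] gap 59.3 gf 66
5 x [-0.6, -0.1, -0.2] [0.0002, -0.0, 0.0004]
```

```bash

python3 -m pendant '{"steps":[[0,0,0,0,0,0,55],[0,0,0,0,0,0,55],[-3.4,0,0,0,0,0,55],[-3.4,0,0,0,0,0,55],[-6.8,0,1,0,0,0,55]]}' 20 >/dev/null && python3 st.py
```

```text
t9.85 tcp [ 592.8 -119.6   28.1] psi -9.9 th 20.5 ytilt 0.0 q [ 0.34  0.62 -0.27  2.13  1.32  0.17 -2.89] F [ 3.3 -3.1 15.8] gap 60.0 gf 53
```

```bash

python3 -m pendant '{"steps":[[-6,0,1,0,-0.005,0,55],[-6,0,1.8,0,-0.005,0,55],[-6,0,2.5,0,-0.005,0,55],[-3,0,1.5,0,0,0,55],[-3,0,1.7,0,0,0,55]]}' 20 >/dev/null && python3 st.py
python3 - <<'E'
from h import *
m=camera_model("scene");im=read_camera("scene")
c=proj([[.6,-.12,.03]],m)[0].astype(int);print(c)
cv2.imwrite("pics/s1.png",cv2.resize(im[c[1]-80:c[1]+60,c[0]-90:c[0]+90,::-1],None,fx=3,fy=3,interpolation=cv2.INTER_CUBIC))
E
```

```text
t10.35 tcp [ 576.2 -117.8   17.6] psi -9.8 th 18.8 ytilt 0.0 q [ 0.34  0.63 -0.28  2.16  1.32  0.18 -2.89] F [-0.4 -1.2 15.6] gap 59.5 gf 51
[294 206]
```

View pics/s1.png

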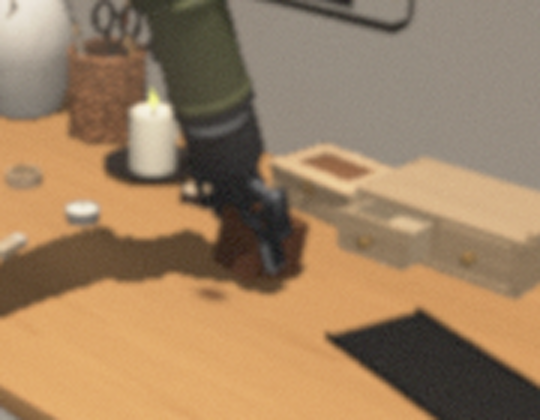

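The scene crop shows the pot between the fingers at about (294,206), close to lying on its side and tilted a little. I'll lower it the rest of the way and let go.

```bash

python3 -m pendant '{"steps":[[-3,0,1.5,0,0,0,55],[-2.5,0,2,0,0,0,55],[-2,0,2,0,0,0,55],[0,0,0,0,0,0,70],[0,0,0,0,0,0,85.4]]}' 20 >/dev/null && python3 st.py
python3 -m pendant '{"steps":[[0,0,0,0,0,0,85.4],[0,0,0,0,0,0,85.4],[0,0,0,0,0,0,85.4],[0,0,-20,0,0,0,85.4],[0,0,-40,0,0,0,85.4]]}' 20 >/dev/null && python3 st.py
```

```text
t10.90 tcp [ 569.3 -117.1   10.8] psi -9.7 th 17.9 ytilt -0.0 q [ 0.35  0.64 -0.28  2.16  1.32  0.18 -2.89] F [ 0.5 -0.4  0.2] gap 82.0 gf 0
t11.40 tcp [ 549.7 -113.2   65.9] psi -9.6 th 17.6 ytilt -0.0 q [ 0.52  0.55 -0.53  2.16  1.03  0.33 -2.6 ] F [ 0.8 -1.1  1.2] gap 85.1 gf 0
```

```bash

python3 -m pendant '{"steps":[[0,0,-40,0,-0.06,0,85.4],[0,0,-40,0,-0.06,0,85.4],[-15,0,-30,0,-0.06,0,85.4],[-15,0,-5,0,-0.06,0,85.4],[-15,0,-5,0,-0.06,0,85.4]]}' 20 >/dev/null && python3 st.py
python3 - <<'E'
from h import *
m=camera_model("wrist");im=read_camera("wrist");o=np.ascontiguousarray(im[:,:,::-1])
mt=camera_model("top");read_camera("top")
for c,mm in (("wrist",m),("top",mt)):
  for f in (tip_of,boxes_of):
    for d in f("pot",c)[:2]: print(c,f.__name__,d, at(d["at"],.03,mm).round(4), at(d["at"],.06,mm).round(4))
for q in range(520,660,20):
  for y in range(-180,-60,20):
    p=proj([[q/1000,y/1000,0.06]],m)[0]
    cv2.circle(o,tuple(int(v) for v in p),1,(0,255,0) if q!=600 else (0,0,255),-1)
cv2.imwrite("pics/w2.png",o)
E
```

```text
t11.90 tcp [ 479.  -102.6  175.4] psi -9.9 th 1.0 ytilt 0.1 q [ 0.8   0.47 -0.94  1.94  0.47  0.95 -2.1 ] F [ 0.4 -0.4 -0. ] gap 85.5 gf 0
wrist call {'at': [255.2, 121.0], 'score': 0.7} [ 0.5394 -0.1101  0.03  ] [ 0.5405 -0.1105  0.06  ]
wrist call {'at': [257.2, 79.6], 'score': 0.85} [ 0.5775 -0.1188  0.03  ] [ 0.5746 -0.1183  0.06  ]
top call {'at': [288.7, 198.3], 'score': 0.85} [ 0.5448 -0.1258  0.03  ] [ 0.5431 -0.1235  0.06  ]
top call {'at': [287.8, 185.6], 'score': 0.8} [ 0.5834 -0.1225  0.03  ] [ 0.5808 -0.1202  0.06  ]
```

View pics/w2.png

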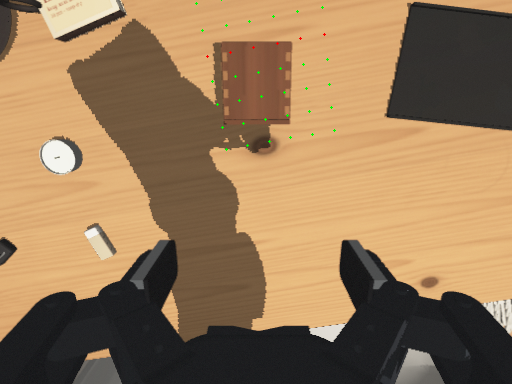

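The wrist picture shows the pot flat on its side, with its floor edge at rows 120–123 (columns 223–290) and its mouth edge at row 42 (columns 220–292). The tray is to the right, well clear of it.

```bash
python3 - <<'E'
from h import *
m=camera_model("wrist")
P=np.array([at(p,.06,m)[:2]*1000 for p in ((223,119.5),(290,120.5),(220,42),(292,42))]);print(P.round(1),P.mean(0).round(1))
v=(P[2]+P[3]-P[0]-P[1])/2;w=P[0]+P[2]-P[1]-P[3];print(np.linalg.norm(v),np.degrees(np.arctan2(v[1],v[0])),np.linalg.norm(w)/2,np.degrees(np.arctan2(w[1],w[0]))-90)
E
```

```text
[[ 547.6  -81.9]
 [ 536.5 -141.1]
 [ 609.7  -92.3]
 [ 599.5 -151.7]] [ 573.3 -116.8]
63.377195697104376 -9.501000550715906 60.24902483524585 -10.207459924478542
```

```bash

for i in 1 2 3 4; do python3 -m pendant '{"steps":[[0,0,-3,0,0,-0.149,85.4],[0,0,-3,0,0,-0.149,85.4],[0,0,-3,0,0,-0.149,85.4],[0,0,-3,0,0,-0.149,85.4],[0,0,-3,0,0,-0.149,85.4]]}' >/dev/null && python3 st.py; done
python3 go.py 592 -120 70 170 20 5;python3 go.py 592 -120 70 170 20 10
```

```text
t12.70 tcp [ 479.4 -102.1  189.1] psi 33.3 th 0.7 ytilt 0.8 q [ 0.93  0.54 -1.17  1.92  0.58  1.05 -1.48] F [-0.2 -0.2  0.3] gap 85.3 gf 0
t13.20 tcp [ 479.1 -102.1  203.9] psi 75.9 th -0.0 ytilt 1.0 q [ 1.01  0.62 -1.37  1.9   0.67  1.18 -0.85] F [ 0.6 -1.  -0.4] gap 85.8 gf 0
t13.70 tcp [ 478.9 -102.   219. ] psi 118.6 th -0.7 ytilt 0.8 q [ 1.02  0.61 -1.4   1.87  0.66  1.22 -0.1 ] F [ 0.3 -0.6  0. ] gap 85.3 gf 0
t14.20 tcp [ 478.6 -101.9  234. ] psi 161.3 th -1.0 ytilt 0.1 q [ 1.03  0.59 -1.41  1.85  0.64  1.24  0.67] F [ 1.  -0.6 -0. ] gap 85.8 gf 0
5 x [-27.0, 2.7, 29.7] [0.0052, 0.0733, -0.0301]
10 x [-13.8, 1.3, 14.6] [0.0026, 0.0367, -0.015]
```

```bash

for i in 1 2; do python3 -m pendant '{"steps":[[-13.8,1.3,14.6,0.0026,0.0367,-0.015,85.4],[-13.8,1.3,14.6,0.0026,0.0367,-0.015,85.4],[-13.8,1.3,14.6,0.0026,0.0367,-0.015,85.4],[-13.8,1.3,14.6,0.0026,0.0367,-0.015,85.4],[-13.8,1.3,14.6,0.0026,0.0367,-0.015,85.4]]}' >/dev/null && python3 st.py; done
python3 go.py 573 -117 12 170 20 5
```

```text
t14.70 tcp [ 542.9 -115.5  156.4] psi 165.3 th 9.6 ytilt -0.4 q [ 0.82  0.84 -1.25  1.63  0.7   1.41  0.76] F [ 0.4  0.8 -0. ] gap 85.6 gf 0
t15.20 tcp [ 592.5 -120.7   68.9] psi 169.6 th 20.1 ytilt -0.0 q [ 0.66  1.06 -1.14  1.39  0.75  1.57  0.9 ] F [0.3 0.8 0.3] gap 85.5 gf 0
5 x [-0.2, 0.0, 12.1] [0.0004, -0.0003, -0.0012]
```

```bash

python3 -m pendant '{"steps":[[0,0,12,0,0,0,85.4],[0,0,12,0,0,0,85.4],[0,0,12,0,0,0,85.4],[0,0,12,0,0,0,85.4],[0,0,12,0,0,0,85.4]]}' >/dev/null && python3 st.py
python3 -m pendant '{"steps":[[0,0,0,0,0,0,55],[0,0,0,0,0,0,55],[0,0,0,0,0,0,55],[0,0,0,0,0,0,55],[0,0,0,0,0,0,55]]}' 60 >/dev/null && python3 st.py
python3 -m pendant '{"steps":[[0,0,0,0,0,0,55],[0,0,-15,0,0,0,55],[0,0,-25,0,0,0,55],[0,0,-30,0,0,0,55],[0,0,-30,0,0,0,55]]}' 60 >/dev/null && python3 st.py
python3 go.py 545 -250 170 160 0 10
```

```text
t15.70 tcp [ 571.1 -117.3   13.9] psi 169.6 th 20.0 ytilt -0.0 q [ 0.68  1.11 -1.12  1.5   0.79  1.46  0.84] F [-0.9  0.   0.1] gap 85.3 gf 0
t16.20 tcp [ 572.1 -117.    14.5] psi 169.6 th 20.0 ytilt 0.0 q [ 0.68  1.11 -1.12  1.49  0.79  1.46  0.85] F [ 0.6 -0.6  0.7] gap 59.7 gf 63
t16.70 tcp [ 605.7 -123.2  109.9] psi 169.6 th 20.1 ytilt 0.1 q [ 0.65  1.03 -1.15  1.31  0.72  1.64  0.93] F [ 0.2  0.  -2.1] gap 59.4 gf 63
10 x [3.8, -13.9, -5.4] [-0.0028, -0.0349, 0.0166]
```

```bash
python3 go.py 540 -300 190 150 0 10
for i in 1 2; do python3 -m pendant '{"steps":[[4,-17,-8,-0.005,-0.035,0.034,55],[4,-17,-8,-0.005,-0.035,0.034,55],[4,-17,-8,-0.005,-0.035,0.034,55],[4,-17,-8,-0.005,-0.035,0.034,55],[4,-17,-8,-0.005,-0.035,0.034,55]]}' >/dev/null && python3 st.py; done
python3 go.py 545 -320 190 148 -40 10
```

```text
10 x [1.9, -19.1, -7.6] [-0.0059, -0.0347, 0.0339]
t17.20 tcp [ 576.6 -203.4  154.1] psi 159.8 th 9.8 ytilt -1.1 q [ 0.86  0.89 -1.19  1.47  0.73  1.49  0.85] F [-0.7 -0.3 -1.2] gap 59.6 gf 63
t17.70 tcp [ 527.5 -273.5  197.4] psi 150.0 th -0.4 ytilt -0.5 q [ 1.11  0.74 -1.25  1.64  0.74  1.31  0.78] F [ 0.4  0.3 -1.7] gap 59.3 gf 63
10 x [-3.5, -3.1, 2.0] [0.0004, -0.0691, 0.0036]
```

```bash

for i in 1 2; do python3 -m pendant '{"steps":[[-3.5,-3,2,0,-0.07,0.0035,55],[-3.5,-3,2,0,-0.07,0.0035,55],[-3.5,-3,2,0,-0.07,0.0035,55],[-3.5,-3,2,0,-0.07,0.0035,55],[-3.5,-3,2,0,-0.07,0.0035,55]]}' >/dev/null && python3 st.py; done
python3 go.py 545 -310 180 148 -70 10
```

```text
t18.20 tcp [ 536.4 -295.6  189.8] psi 149.1 th -20.5 ytilt -0.3 q [ 1.22  0.61 -1.23  1.94  1.02  0.87  0.53] F [-0.4 -1.2 -1.8] gap 59.3 gf 63
t18.70 tcp [ 546.  -318.8  190. ] psi 148.2 th -40.6 ytilt 0.1 q [ 1.2   0.52 -1.07  2.23  1.82  0.59 -0.26] F [-0.1 -1.7 -1. ] gap 59.6 gf 63
10 x [1.1, 0.7, 0.2] [0.0004, -0.0513, 0.0]
```

Passing through the flipped wrist branch works well. I'll continue to 70°.

```bash

for i in 1 2; do python3 -m pendant '{"steps":[[1,0.7,0,0,-0.0513,0,55],[1,0.7,0,0,-0.0513,0,55],[1,0.7,0,0,-0.0513,0,55],[1,0.7,0,0,-0.0513,0,55],[1,0.7,0,0,-0.0513,0,55]]}' >/dev/null && python3 st.py; done
python3 - <<'E'
from h import *
# pot frame in tool: at grasp TCP (572.1,-117,14.5) psi 169.6 th 20; pot floor centre (542,-111.5,30), z along psi -10
def fr(psi,th):
    p,t=np.radians([psi,th]);u=np.array([np.cos(p),np.sin(p),0]);Z=np.array([0,0,1.])
    X=u*np.cos(t)+Z*np.sin(t);Zt=-Z*np.cos(t)+u*np.sin(t);return np.c_[X,np.cross(Zt,X),Zt]
M=fr(169.6,20);o=M.T@(np.array([542,-111.5,30])-[572.1,-117,14.5]);print("origin in tool",o.round(1))
for psi in (148,):
    E=fr(psi,-70);print("TCP for pot at 552,-337,4:",(np.array([552,-337,4])-E@o).round(1))
E
```

```text
t19.20 tcp [ 545.  -314.4  186.3] psi 148.1 th -55.3 ytilt 0.2 q [ 1.17  0.69 -1.18  2.47  2.33  1.06 -0.73] F [-0.9 -0.3 -2.7] gap 59.8 gf 63
t19.70 tcp [ 587.1 -333.6  195.7] psi 147.8 th -67.9 ytilt 0.1 q [ 1.17  1.07 -1.43  2.5   2.48  1.58 -0.53] F [ 0.3 -0.2 -1.3] gap 59.6 gf 64
origin in tool [34.1 -0.  -4.1]
TCP for pot at 552,-337,4: [ 565.2 -345.2   34.6]
```

```bash
python3 go.py 576 -348 110 148 -70 5
python3 -m pendant '{"steps":[[15,4,8,0,-0.003,0,55],[15,4,8,0,-0.003,0,55],[15,4,8,0,-0.003,0,55],[15,4,8,0,-0.003,0,55],[15,4,8,0,-0.003,0,55]]}' >/dev/null && python3 st.py; 
python3 go.py 576 -348 60 148 -70 5
```

```text
5 x [16.1, -3.6, 5.9] [-0.0006, -0.0074, -0.0005]
t20.20 tcp [ 608.7 -322.2  111.5] psi 147.8 th -68.6 ytilt 0.0 q [ 1.06  1.29 -1.3   2.49  2.68  1.77 -0.51] F [-0.1  0.2 -1.1] gap 59.6 gf 64
5 x [10.6, -7.9, 1.0] [-0.0005, -0.0048, -0.0002]
```

```bash

python3 -m pendant '{"steps":[[10.6,-8,1,0,-0.004,0,55],[10.6,-8,1,0,-0.004,0,55],[10.6,-8,1,0,-0.004,0,55],[10.6,-8,1,0,-0.004,0,55],[10.6,-8,1,0,-0.004,0,55]]}' >/dev/null && python3 st.py; 
python3 go.py 576 -348 42 148 -70 5
```

```text
t20.70 tcp [ 586.4 -355.1   58.9] psi 147.8 th -69.6 ytilt -0.0 q [ 1.18  1.5  -1.3   2.5   2.89  1.78 -0.33] F [-0.5 -0.  -2.4] gap 59.6 gf 64
5 x [4.0, 0.1, -1.2] [-0.0009, -0.0015, -0.0002]
```

```bash
python3 go.py 571 -346 48 148 -70 5
python3 -m pendant '{"steps":[[2,0,-3,0,-0.001,0,55],[2,0,-3,0,-0.001,0,55],[2,0,-3,0,-0.001,0,55],[2,0,-3,0,-0.001,0,55],[2,0,-3,0,-0.001,0,55]]}' >/dev/null && python3 st.py; 
python3 - <<'E'
from h import *
s=read_state();M=R.from_rotvec(s["tool_rot"]);P=s["eef_pos"]*1000+M.apply([34.1,0,-4.1]);d=P[:2]-[541,-376];a=np.radians(-15.6)
print("pot origin",P.round(1),"tray xy",round(d@[np.cos(a),np.sin(a)],1),round(d@[-np.sin(a),np.cos(a)],1))
for c in("top","scene"):
    m=camera_model(c);im=read_camera(c)
    print(c,"expected",proj([P/1000,(P+[0,0,68])/1000],m).round(1).tolist(),[(d["at"],d["score"]) for d in tip_of("pot",c)[:2]])
    if c=="scene":
        k=proj([P/1000],m)[0].astype(int);cv2.imwrite("pics/s2.png",cv2.resize(im[k[1]-90:k[1]+60,k[0]-100:k[0]+100,::-1],None,fx=3,fy=3,interpolation=cv2.INTER_CUBIC))
E
python3 go.py 571 -346 36 148 -70 5
```

```text
5 x [3.3, -0.1, -2.6] [-0.0009, -0.0015, -0.0002]
t21.20 tcp [ 585.6 -353.6   52. ] psi 147.7 th -69.7 ytilt -0.1 q [ 1.2   1.62 -1.41  2.5   2.91  1.82 -0.16] F [-0.2 -0.3 -1.4] gap 59.1 gf 64
pot origin [ 572.3 -345.3   21.4] tray xy 21.9 38.0
top expected [[360.9, 191.1], [367.0, 189.4]] [([362.4, 188.0], 0.6)]
scene expected [[350.0, 237.1], [352.1, 214.7]] [([349.4, 238.6], 0.54)]
5 x [4.1, -0.4, -1.9] [-0.0005, -0.0012, -0.0003]
```

View pics/s2.png

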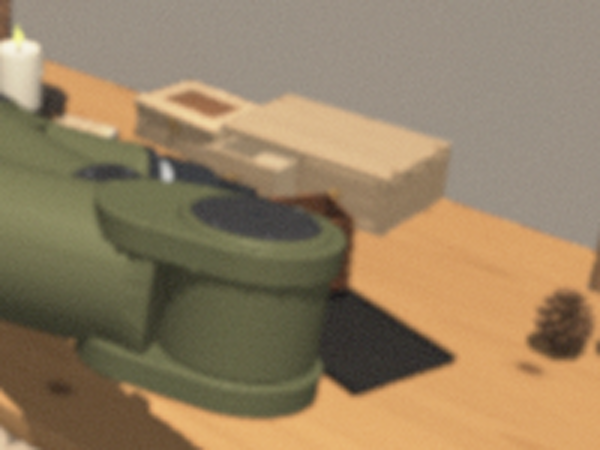

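The scene crop shows the arm's elbow joint in the foreground, above desk level, with the pot upright behind it over the tray at about (349,238). It is still too far toward the outer rim (tray x 22), so I'll swing it clockwise to the tray's centre.

```bash
python3 go.py 564 -388 52 144.5 -69 5
python3 -m pendant '{"steps":[[1,8,0,-0.011,0.002,0.004,55],[0,8,0,-0.011,0.002,0.004,55],[0,8,0,-0.011,0.002,0.004,55],[0,8,0,-0.011,0.002,0.004,55],[0,8,0,-0.011,0.002,0.004,55]]}' >/dev/null && python3 st.py; 
python3 go.py 564 -388 36 144.5 -69 5
```

```text
5 x [-0.1, -8.3, 0.3] [0.011, 0.0023, 0.004]
t21.90 tcp [ 606.4 -317.2   51.8] psi 150.5 th -69.2 ytilt 2.3 q [ 1.14  1.61 -1.41  2.49  2.9   1.81 -0.21] F [-0.   0.1 -1.4] gap 59.6 gf 64
5 x [2.5, -16.6, 1.3] [0.0224, 0.0001, 0.0001]
```

```bash

python3 -m pendant '{"steps":[[0,-16.6,0,0.022,0,0,55],[0,-16.6,0,0.022,0,0,55],[0,-16.6,0,0.022,0,0,55],[0,-16.6,0,0.022,0,0,55],[0,-16.6,0,0.022,0,0,55]]}' >/dev/null && python3 st.py; 
python3 go.py 564 -388 38 144.5 -69 5; cat > pot.py <<'E'
from h import *
s=read_state();M=R.from_rotvec(s["tool_rot"]);P=s["eef_pos"]*1000+M.apply([34.1,0,-4.1]);d=P[:2]-[541,-376];a=np.radians(-15.6)
print("pot origin",P.round(1),"axis",M.apply([-np.cos(np.radians(20)),0,-np.sin(np.radians(20))]).round(3),"tray xy",round(d@[np.cos(a),np.sin(a)],1),round(d@[-np.sin(a),np.cos(a)],1))
E
python3 pot.py
```

```text
t22.40 tcp [ 560.8 -390.2   49.7] psi 144.4 th -69.0 ytilt -0.1 q [ 1.27  1.59 -1.38  2.5   2.9   1.8  -0.2 ] F [ 0.2 -0.8 -2. ] gap 59.3 gf 64
5 x [2.1, 0.7, 1.1] [-0.0004, 0.0001, 0.0001]
pot origin [ 547.7 -380.9   19.3] axis [ 0.014 -0.009  1.   ] tray xy 7.8 -2.9
```

```bash

python3 -m pendant '{"steps":[[2.4,0,0.9,0,0,0,55],[2.4,0,0.9,0,0,0,55],[2.4,0,0.9,0,0,0,55],[2.4,0,0.9,0,0,0,55],[1.5,0,0.6,0,0,0,55]]}' >/dev/null && python3 st.py; python3 pot.py
```

```text
t22.90 tcp [ 562.3 -387.9   37.7] psi 144.6 th -69.1 ytilt 0.0 q [ 1.27  1.61 -1.36  2.49  2.93  1.8  -0.19] F [-3.1  0.2  3.7] gap 59.3 gf 64
pot origin [ 549.3 -378.6    7.3] axis [ 0.013 -0.01   1.   ] tray xy 8.7 -0.3
```

```bash

python3 -m pendant '{"steps":[[0.8,0,0.3,0,0,0,55],[0,0,0,0,0,0,55],[0,0,0,0,0,0,55],[0,0,0,0,0,0,70],[0,0,0,0,0,0,85.4]]}' 20 >/dev/null && python3 st.py
python3 -m pendant '{"steps":[[0,0,0,0,0,0,85.4],[0,0,0,0,0,0,85.4],[0,0,-10,0,0,0,85.4],[0,0,-25,0,0,0,85.4],[0,0,-30,0,0,0,85.4]]}' 20 >/dev/null && python3 st.py
```

```text
t23.40 tcp [ 561.9 -388.7   36.7] psi 144.5 th -69.0 ytilt -0.1 q [ 1.27  1.61 -1.36  2.49  2.94  1.8  -0.19] F [-0.4 -0.   0. ] gap 82.2 gf 0
t23.90 tcp [ 561.4 -385.7   47.5] psi 144.4 th -68.3 ytilt 0.0 q [ 1.27  1.62 -1.43  2.5   2.88  1.82 -0.16] F [1.2 0.  0.2] gap 85.5 gf 0
```

```bash

python3 -m pendant '{"steps":[[-7,0,-2.7,0,0,0,85.4],[-9,0,-3.5,0,0,0,85.4],[-9,0,-3.5,0,0,0,85.4],[0,0,0,0,0,0,85.4],[0,0,0,0,0,0,85.4]]}' 20 >/dev/null && python3 st.py;python3 go.py 562 -387 75 144.4 -69 5
python3 - <<'E'
from h import *
for c in("top","scene","wrist"):
    m=camera_model(c);im=read_camera(c);cv2.imwrite(f"pics/{c}3.png",im[:,:,::-1])
    print(c,"expected",proj([[.549,-.379,.004],[.549,-.379,.072]],m).round(1).tolist(),[(d["at"],d["score"]) for f in (tip_of,boxes_of) for d in f("pot",c)[:2]])
a,b=cv2.imread("pics/top3.png"),cv2.imread("pics/wrist3.png")
cv2.imwrite("pics/m3.png",np.hstack([cv2.resize(a[140:260,300:420],(390,390)),cv2.resize(b,(400,390))]))
E
```

```text
t24.40 tcp [ 565.  -388.1   76. ] psi 144.5 th -68.5 ytilt -0.1 q [ 1.26  1.52 -1.43  2.5   2.81  1.79 -0.23] F [ 0.4  0.4 -0.3] gap 85.4 gf 0
5 x [0.4, -0.2, -0.5] [0.0001, -0.0017, 0.0005]
top expected [[370.5, 199.3], [377.1, 198.1]] [([369.8, 198.0], 0.65), ([376.7, 196.1], 0.93)]
scene expected [[354.8, 250.2], [357.1, 227.5]] [([353.7, 251.9], 0.94), ([360.7, 243.7], 0.56)]
wrist expected [[254.7, 110.4], [254.4, 240.6]] [([254.9, 112.0], 0.7), ([254.1, 170.8], 0.83)]
```

View pics/m3.png

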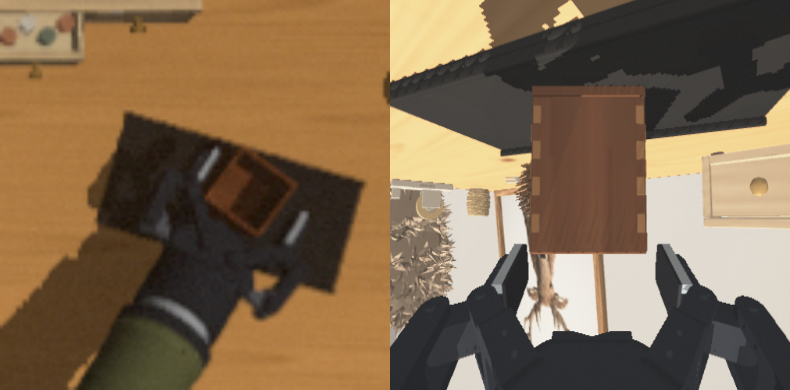

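The top view shows the pot standing mouth up on the tray at about (375,197), and the wrist view shows it upright. It matches the expected (549,−379) mm, so I'll retreat upward and unwind the wrist.

```bash

python3 -m pendant '{"steps":[[-14,0,-5.4,0,0,0,85.4],[-14,0,-5.4,0,0,0,85.4],[-14,0,-5.4,0,0,0,85.4],[-14,0,-5.4,0,0,0,85.4],[-14,0,-5.4,0,0,0,85.4]]}' 20 >/dev/null && python3 st.py;python3 go.py 520 -330 190 150 0 10
```

```text
t25.35 tcp [ 566.7 -388.9  150.2] psi 144.5 th -68.4 ytilt -0.0 q [ 1.26  1.25 -1.43  2.49  2.61  1.66 -0.41] F [ 0.1 -0.2  0.1] gap 85.6 gf 0
10 x [3.4, 2.3, -8.0] [-0.0058, 0.1192, -0.0084]
```

```bash

for i in 1 2; do python3 -m pendant '{"steps":[[3.4,2.3,-8,-0.006,0.119,-0.008,85.4],[3.4,2.3,-8,-0.006,0.119,-0.008,85.4],[3.4,2.3,-8,-0.006,0.119,-0.008,85.4],[3.4,2.3,-8,-0.006,0.119,-0.008,85.4],[3.4,2.3,-8,-0.006,0.119,-0.008,85.4]]}' 20 >/dev/null && python3 st.py; done;python3 go.py 432 80 150 193 0 15;python3 go.py 432 80 150 193 0 10
```

```text
t25.85 tcp [ 539.  -356.9  159.4] psi 147.1 th -35.1 ytilt -0.9 q [ 1.34  0.76 -1.35  2.15  1.64  0.87  0.04] F [-1.7 -0.8 -1.5] gap 85.5 gf 0
t26.35 tcp [ 518.9 -332.9  186.8] psi 149.6 th -1.9 ytilt -0.3 q [ 1.21  0.82 -1.32  1.62  0.83  1.34  0.81] F [ 0.  -1.  -0.3] gap 85.5 gf 0
15 x [10.8, 26.7, 2.1] [-0.0011, 0.002, -0.0505]
10 x [16.8, 39.9, 3.2] [-0.0017, 0.0029, -0.0757]
```

```bash

for i in 1 2 3; do python3 -m pendant '{"steps":[[10.8,26.7,2.1,-0.001,0.002,-0.05,60],[10.8,26.7,2.1,-0.001,0.002,-0.05,60],[10.8,26.7,2.1,-0.001,0.002,-0.05,60],[10.8,26.7,2.1,-0.001,0.002,-0.05,60],[10.8,26.7,2.1,-0.001,0.002,-0.05,60]]}' 20 >/dev/null && python3 st.py; done
python3 - <<'E'
from h import *
m=camera_model("wrist");im=read_camera("wrist");o=np.ascontiguousarray(im[:,:,::-1])
for z,f in ((0,tip_of),(.006,boxes_of)):
  for d in f("eraser","wrist")[:2]: print(d, at(d["at"],z,m).round(4))
b=cv2.GaussianBlur(o.astype(float),(0,0),1);c=proj([[.4283,.1045,.012]],m)[0];print(c)
try: rect(b[...,0]>110,c,.012,m,"eraser")
except Exception as e: print(e)
q=np.radians(13.2);L=np.array([np.cos(q),np.sin(q),0]);W=np.array([-L[1],L[0],0])
cs=np.array([np.array([.4283,.1045,.012])+a*.021*L+e*.0085*W for a,e in((1,1),(-1,1),(-1,-1),(1,-1))])
cv2.polylines(o,[proj(cs,m).astype(np.int32)],True,(0,255,0),1);cv2.imwrite("pics/w4.png",o)
E
```

```text
t26.85 tcp [ 526.3 -188.9  172.2] psi 164.0 th -1.4 ytilt -0.5 q [ 1.04  0.77 -1.35  1.78  0.82  1.26  0.76] F [-0.1 -0.1  0.4] gap 59.7 gf 0
t27.35 tcp [497.3 -48.4 159.5] psi 178.3 th -0.8 ytilt -0.5 q [ 0.85  0.72 -1.37  1.93  0.79  1.17  0.71] F [ 0.1  0.7 -0. ] gap 60.2 gf 0
t27.85 tcp [434.4  80.5 147.6] psi -167.3 th -0.1 ytilt -0.3 q [ 0.62  0.66 -1.39  2.07  0.76  1.07  0.65] F [ 0.8 -0.2  0.5] gap 59.8 gf 0
{'at': [283.2, 179.1], 'score': 0.59} [0.4292 0.1069 0.    ]
{'at': [282.1, 179.2], 'score': 0.87} [0.4281 0.1049 0.006 ]
[282.09498786 180.7672452 ]
eraser 234 mean [497.8 180.6] rect [498.1 181.4] [53.9 10.4] 33.4 pca -144.4
```

View pics/w4.png

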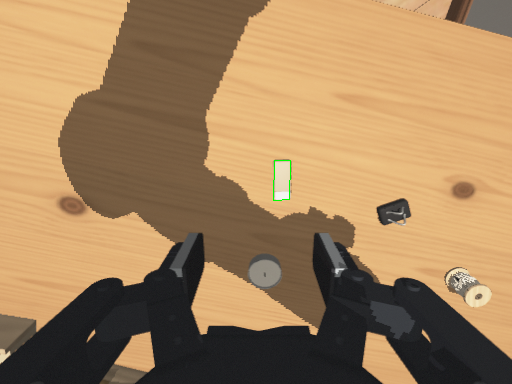

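The wrist picture shows the green outline, drawn from the top-camera fit, lying exactly on the eraser at (282,180).

```bash
python3 go.py 428.5 105 60 193 0 5;python3 go.py 428.5 105 5 193 0 5
```

```text
5 x [0.1, 5.1, 17.6] [-0.0012, 0.0003, -0.0009]
5 x [0.1, 5.1, 28.6] [-0.0012, 0.0003, -0.0009]
```

```bash

python3 -m pendant '{"steps":[[0,8,25,-0.001,0,-0.001,50],[0,8,25,-0.001,0,-0.001,45],[0,8,25,-0.001,0,-0.001,45],[0,1.5,25,-0.001,0,-0.001,45],[0,0,20,-0.001,0,0,45]]}' 30 >/dev/null && python3 st.py; python3 go.py 428.5 105 5 193 0 5
```

```text
t28.50 tcp [430.1 103.4  26.3] psi -167.3 th -0.0 ytilt -0.0 q [ 0.42  0.81 -1.15  2.21  1.04  0.87  0.37] F [-0.1 -0.5  0.8] gap 45.2 gf 0
5 x [0.2, 0.4, 4.3] [-0.0001, 0.0002, -0.0011]
```

```bash

python3 -m pendant '{"steps":[[0,1,7,0,0,0,45],[0,1,7,0,0,0,45],[0.5,0,6.5,0,0,0,45],[0,0,0,0,0,0,10],[0,0,0,0,0,0,10]]}' 30 >/dev/null && python3 st.py
python3 -m pendant '{"steps":[[0,0,0,0,0,0,10],[0,0,0,0,0,0,10],[0,0,0,0,0,0,10],[0,0,-20,0,0,0,10],[0,0,-40,0,0,0,10]]}' 30 >/dev/null && python3 st.py; python3 go.py 549 -379 160 144.5 0 15;
```

```text
t29.00 tcp [429.3 105.9   7.6] psi -167.3 th -0.1 ytilt -0.0 q [ 0.39  0.83 -1.12  2.22  1.1   0.84  0.32] F [-0.8 -0.3  0.7] gap 17.1 gf 2
t29.50 tcp [427.6 105.3  66.4] psi -167.2 th 0.2 ytilt -0.0 q [ 0.46  0.75 -1.23  2.17  0.93  0.92  0.46] F [ 2.2 -0.2 -0.9] gap 15.6 gf 29
15 x [-13.8, -31.4, -6.3] [-0.0001, -0.0002, 0.0562]
```

```bash

for i in 1 2 3; do python3 -m pendant '{"steps":[[-13.8,-31.4,-6.3,0,0,0.056,10],[-13.8,-31.4,-6.3,0,0,0.056,10],[-13.8,-31.4,-6.3,0,0,0.056,10],[-13.8,-31.4,-6.3,0,0,0.056,10],[-13.8,-31.4,-6.3,0,0,0.056,10]]}' 30 >/dev/null && python3 st.py; done;python3 go.py 549 -379 84 144.5 0 5
```

```text
t30.00 tcp [515.1 -43.4  99.3] psi 176.6 th -0.1 ytilt 0.0 q [ 0.75  0.76 -1.2   1.95  0.84  1.05  0.67] F [ 1.1  0.9 -1.1] gap 15.3 gf 29
t30.50 tcp [ 555.9 -209.4  130.7] psi 160.5 th -0.1 ytilt 0.0 q [ 0.96  0.79 -1.16  1.72  0.79  1.17  0.81] F [ 0.4  0.6 -0.3] gap 15.7 gf 29
t31.00 tcp [ 549.3 -380.2  162. ] psi 144.5 th -0.1 ytilt 0.1 q [ 1.11  0.83 -1.1   1.47  0.75  1.3   0.9 ] F [ 0.4 -0.2 -0.3] gap 15.5 gf 29
5 x [0.2, 0.2, 15.6] [0.0002, 0.0002, -0.0001]
```

```bash
python3 - <<'E'
from h import *
m=camera_model("wrist");im=read_camera("wrist");o=np.ascontiguousarray(im[:,:,::-1])
for f in (tip_of,boxes_of):
  for d in f("pot","wrist")[:2]: print(d, at(d["at"],.004,m).round(4))
def sq(z,h,c):
    q=np.radians(-35.5);cs=np.array([[.549+h*(a*np.cos(q)-e*np.sin(q)),-.379+h*(a*np.sin(q)+e*np.cos(q)),z] for a,e in((1,1),(-1,1),(-1,-1),(1,-1))])
    cv2.polylines(o,[proj(cs,m).astype(np.int32)],True,c,1)
sq(.072,.03,(0,255,0));sq(.072,.026,(0,255,255))
cv2.imwrite("pics/w5.png",o)
E
```

```text
{'at': [261.1, 174.4], 'score': 0.82} [ 0.5494 -0.3762  0.004 ]
{'at': [262.2, 180.9], 'score': 0.96} [ 0.5563 -0.3795  0.004 ]
```

View pics/w5.png

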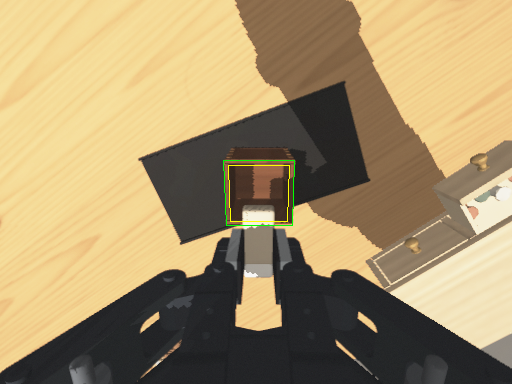

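The rim outline lies on the pot's rim around (260,193), so the pot is where expected, and the eraser is held straight above it.

```bash

python3 -m pendant '{"steps":[[0,0,20,0,0,0,10],[0,0,20,0,0,0,10],[0,0,20,0,0,0,10],[0.5,0.5,17,0,0,0,10],[0.5,0.5,6,0,0,0,10]]}' 30 >/dev/null && python3 st.py
python3 -m pendant '{"steps":[[0,0,0,0,0,0,10],[0,0,0,0,0,0,40],[0,0,0,0,0,0,40],[0,0,0,0,0,0,40],[0,0,-40,0,0,0,50]]}' 30 >/dev/null && python3 st.py; python3 go.py 499.5 310 150 193 0 20;
```

```text
t31.65 tcp [ 548.7 -376.2   76.9] psi 144.7 th 0.1 ytilt 0.1 q [ 1.09  0.91 -1.04  1.56  0.83  1.17  0.83] F [ 0.  -0.5  0.4] gap 15.6 gf 29
t32.15 tcp [ 546.5 -377.5  114.9] psi 144.6 th 0.4 ytilt -0.0 q [ 1.1   0.87 -1.07  1.53  0.79  1.23  0.86] F [-0.7 -0.6  0.9] gap 50.2 gf 0
20 x [10.0, 34.1, -1.7] [0.0001, -0.0003, -0.0422]
```

```bash

for i in 1 2 3 4; do python3 -m pendant '{"steps":[[10,34,-1.8,0,0,-0.042,55],[10,34,-1.8,0,0,-0.042,55],[10,34,-1.8,0,0,-0.042,55],[10,34,-1.8,0,0,-0.042,55],[10,34,-1.8,0,0,-0.042,55]]}' 30 >/dev/null && python3 st.py; done;
python3 - <<'E'
from h import *
m=camera_model("wrist");im=read_camera("wrist");cv2.imwrite("pics/w6.png",im[:,:,::-1])
for f,z in ((tip_of,0),(boxes_of,.018)):
  for d in f("spool","wrist")[:2]: print(d, at(d["at"],z,m).round(4))
read_camera("top")
for c in ("top",):
  m=camera_model(c);print([(d["at"],d["score"],at(d["at"],.01,m).round(3)) for d in tip_of("eraser",c)[:2]+boxes_of("eraser",c)[:2]])
  print([(d["at"],d["score"],at(d["at"],.0,m).round(3)) for d in tip_of("spool",c)[:1]],proj([[.4995,.3357,0],[.4995,.3357,.036]],m))
E
python3 go.py 499.5 336 50 193 0 5
```

```text
t32.65 tcp [ 593.3 -204.6  128.7] psi 156.7 th -0.2 ytilt 0.0 q [ 0.89  0.82 -1.12  1.63  0.79  1.2   0.76] F [ 0.   0.5 -0.6] gap 55.3 gf 0
t33.15 tcp [599.6 -27.7 137.7] psi 168.7 th -0.2 ytilt 0.0 q [ 0.64  0.79 -1.16  1.69  0.78  1.19  0.65] F [ 0.6 -0.5 -0.4] gap 55.1 gf 0
t33.65 tcp [569.  146.6 146.7] psi -179.2 th -0.2 ytilt 0.0 q [ 0.36  0.78 -1.2   1.72  0.78  1.2   0.54] F [0.5 0.2 0. ] gap 55.0 gf 0
t34.15 tcp [502.7 310.6 155.5] psi -167.2 th -0.1 ytilt -0.0 q [ 0.07  0.78 -1.22  1.7   0.78  1.23  0.46] F [0.4 0.6 0.5] gap 55.0 gf 0
{'at': [280.8, 179.8], 'score': 0.85} [0.5007 0.3367 0.    ]
[([371.4, 196.7], 0.42, array([ 0.557, -0.38 ,  0.01 ])), ([373.3, 193.8], 0.61, array([ 0.566, -0.386,  0.01 ]))]
[] [[139.34236702 209.92330253]
 [135.89584664 209.61730924]]
5 x [-0.3, 5.7, 20.9] [-0.0003, 0.0003, -0.0014]
```

```bash

python3 -m pendant '{"steps":[[0,10,22,0,0,0,55],[0,10,24,0,0,0,55],[0,6,24,0,0,0,55],[0,0,18,0,0,0,55],[0,0,12,0,0,0,55]]}' 30 >/dev/null && python3 st.py;python3 go.py 500.2 336 8 193 0 5
```

```text
t35.00 tcp [497.9 333.2  53.3] psi -167.4 th -0.0 ytilt -0.1 q [-0.02  0.9  -1.11  1.78  0.92  1.09  0.32] F [-0.7 -0.5 -0.1] gap 55.2 gf 0
5 x [-0.6, 0.5, 9.1] [-0.0003, 0.0001, -0.0012]
```

```bash

python3 -m pendant '{"steps":[[-1,1,12,0,0,0,55],[-1,1,12,0,0,0,55],[-1,0.5,11,0,0,0,55],[0,0,10,0,0,0,55],[0,0,0,0,0,0,20]]}' 30 >/dev/null && python3 st.py
python3 -m pendant '{"steps":[[0,0,0,0,0,0,20],[0,0,0,0,0,0,20],[0,0,0,0,0,0,20],[0,0,-20,0,0,0,20],[0,0,-40,0,0,0,20]]}' 30 >/dev/null && python3 st.py; python3 go.py 549 -378 150 144.5 0 20;
```

```text
t35.50 tcp [499.6 337.1   8.5] psi -167.3 th -0.0 ytilt -0.1 q [-0.05  0.95 -1.06  1.8   0.98  1.03  0.28] F [-0.4 -0.7 -0.4] gap 41.9 gf 0
t36.00 tcp [499.  336.2  68.3] psi -167.3 th 0.1 ytilt -0.1 q [-0.02  0.89 -1.12  1.75  0.89  1.11  0.34] F [ 1.   0.3 -0.4] gap 27.0 gf 30
20 x [-9.0, -35.8, -4.0] [-0.0002, -0.0001, 0.0421]
```

```bash

python3 -m pendant '{"steps":[[-9,-33,-14,0,0,0.042,20],[-9,-33,-14,0,0,0.042,20],[-9,-33,-14,0,0,0.042,20],[-9,-33,-14,0,0,0.042,20],[-9,-33,-14,0,0,0.042,20]]}' 30 >/dev/null && python3 st.py; python3 go.py 549 -378 150 144.5 0 15
```

```text
t36.50 tcp [567.5 179.4 141. ] psi -179.4 th -0.1 ytilt 0.0 q [ 0.3   0.79 -1.17  1.7   0.78  1.2   0.5 ] F [ 1.   0.1 -0.2] gap 27.0 gf 30
15 x [-9.4, -36.6, -0.6] [0.0001, 0.0002, 0.042]
```

```bash

for i in 1 2 3; do python3 -m pendant '{"steps":[[-9.4,-36.6,-0.6,0,0,0.042,20],[-9.4,-36.6,-0.6,0,0,0.042,20],[-9.4,-36.6,-0.6,0,0,0.042,20],[-9.4,-36.6,-0.6,0,0,0.042,20],[-9.4,-36.6,-0.6,0,0,0.042,20]]}' 30 >/dev/null && python3 st.py; done;python3 go.py 549 -378 84 144.5 0 5
```

```text
t37.00 tcp [600.9  -6.4 143.5] psi 168.6 th -0.1 ytilt 0.0 q [ 0.6   0.78 -1.16  1.68  0.77  1.2   0.62] F [ 1.2  0.2 -0.5] gap 26.9 gf 30
t37.50 tcp [ 594.8 -194.9  146.5] psi 156.5 th -0.1 ytilt 0.0 q [ 0.88  0.8  -1.13  1.61  0.76  1.23  0.76] F [ 0.7  0.5 -0.6] gap 26.7 gf 30
t38.00 tcp [ 549.5 -378.   149.4] psi 144.5 th -0.1 ytilt 0.1 q [ 1.11  0.84 -1.08  1.49  0.76  1.27  0.89] F [-0.1  0.3 -0.3] gap 27.1 gf 30
5 x [0.1, -0.1, 13.1] [0.0002, 0.0004, 0.0]
```

```bash

python3 -m pendant '{"steps":[[0,0,20,0,0,0,20],[0,0,20,0,0,0,20],[0,0,16,0,0,0,20],[0,0,10,0,0,0,20],[0,0,4,0,0,0,20]]}' 30 >/dev/null && python3 st.py; python3 go.py 549 -378 78 144.5 0 5
```

```text
t38.50 tcp [ 549.9 -376.1   78. ] psi 144.6 th -0.0 ytilt 0.0 q [ 1.09  0.91 -1.04  1.56  0.83  1.16  0.83] F [0.1 0.2 0.1] gap 26.8 gf 30
5 x [-0.1, -0.4, 0.0] [0.0002, 0.0, 0.0005]
```

```bash

python3 -m pendant '{"steps":[[0,-2,0,0,0,0,20],[0,0,0,0,0,0,20],[0,0,0,0,0,0,45],[0,0,0,0,0,0,45],[0,0,0,0,0,0,45]]}' 30 >/dev/null && python3 st.py
for i in 1 2; do python3 -m pendant '{"steps":[[5,0,-22,0,0,0,50],[8,0,-22,0,0,0,50],[8,0,-22,0,0,0,50],[8,0,-22,0,0,0,50],[8,0,-10,0,0,0,50]]}' 30 >/dev/null && python3 st.py; done
python3 - <<'E'
from h import *
a=read_camera("wrist")[:,:,::-1];m=camera_model("top");t=read_camera("top")[:,:,::-1]
for n in ("spool","eraser","pot","clip","tape_roll","tealight","matchbox"): print(n,[(np.round(d["at"],1),round(d["score"],2),at(d["at"],.0,m).round(3)) for d in tip_of(n,"top")[:1]])
cv2.imwrite("pics/m7.png",np.hstack([cv2.resize(a,(400,400)),cv2.resize(t[150:250,320:420],(400,400))]))
E
```

```text
t39.00 tcp [ 549.2 -378.2   79.4] psi 144.6 th -0.1 ytilt 0.1 q [ 1.09  0.9  -1.04  1.56  0.83  1.16  0.83] F [-0.8 -0.1  0.5] gap 44.9 gf 0
t39.50 tcp [ 519.2 -356.1  180.4] psi 144.6 th -0.3 ytilt 0.1 q [ 1.16  0.76 -1.13  1.56  0.71  1.27  0.88] F [ 0.   0.  -0.6] gap 49.8 gf 0
t40.00 tcp [ 488.5 -334.5  277.5] psi 144.6 th -0.2 ytilt 0.1 q [ 1.22  0.63 -1.21  1.51  0.6   1.4   0.94] F [ 0.5 -0.1  0.3] gap 50.0 gf 0
spool [(array([373.5, 200.3]), 0.38, array([ 0.546, -0.389,  0.   ]))]
eraser [(array([373.9, 194.9]), 0.39, array([ 0.563, -0.39 ,  0.   ]))]
pot [(array([371.4, 196.4]), 0.51, array([ 0.558, -0.383,  0.   ]))]
clip [(array([175., 229.]), 0.48, array([0.443, 0.222, 0.   ]))]
tape_roll [(array([169.2, 190. ]), 0.39, array([0.564, 0.245, 0.   ]))]
tealight [(array([210.4, 200.6]), 0.52, array([0.534, 0.115, 0.   ]))]
matchbox [(array([237.3, 152.3]), 0.66, array([0.687, 0.036, 0.   ]))]
```

View pics/m7.png

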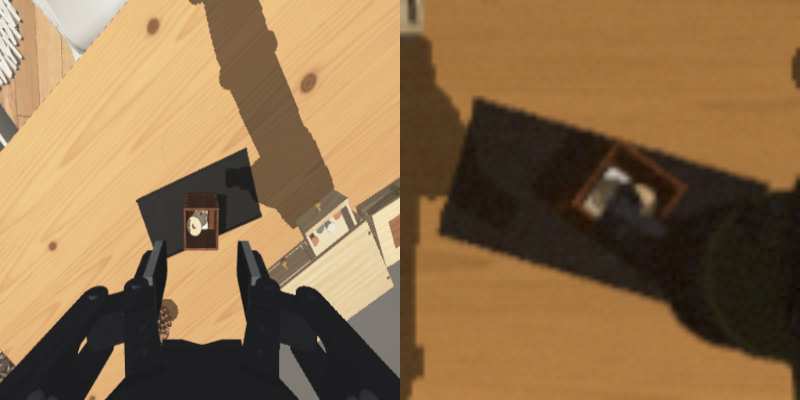

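Both views show the pot standing mouth up on the tray with the eraser and the spool inside it (around (373,197) in the top picture). The clip, tape roll, tealight and matchbox are where they were, and the gripper is clear.

```bash
python3 -c "
from bench import *
print(close_job())"
```

```text
the job is handed in; nothing more can be done
None
```

The job is handed in at about 40 s of the allowed 72 s: the pot was laid on its side and let go, then stood mouth up on the black tray, and the eraser and spool were dropped in; the last pictures show both inside and the other four things where they were.

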